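# Dial open the straight-shackle padlock and take it off the tool chest's hasp

## Robot

A 7-joint arm with a two-finger parallel gripper is mounted at the origin on the work surface. World frame = base frame: x ahead of the robot, y to its left, z up, the work surface at z = 0. Lengths are in m, angles in rad, forces in N, time in s.
With the tool pointing down it reaches from about 0.425 to 1.025 m from the base axis. Payload 3.6 kg.
Tool frame: the origin (TCP) lies midway between the tips of the shut fingers; the grasp point (between the pads) lies 19 mm behind it (manip.grip_point_offset is the z of the grasp point in the tool frame, in m); z points along the fingers, y is the direction in which the jaws open and shut (so a half turn about z gives the same grasp; the last joint's range is limited). The gripper opens to 85 mm and grips with 20 to 120 N. Pads are 22 mm wide; open, the fingers measure 114 mm over their backs; the gripper's body (76 mm by 85 mm) begins 54 mm behind the grasp point. The pads swing forward as they close: fully open they stand 13 mm farther back than shut.
Start: joints at [1.24, 0.591, 0.048, 1.609, -0.033, 0.943, -0.034], TCP at [0.17, -0.705, 0.231] pointing down, gripper open.
Joint ranges: [-2.69, 2.69], [-0.47, 2.24], [-1.27, 1.36], [0.19, 2.51], [-1.53, 4.68], [0.08, 2.07], [-3.09, 3.09]. Speed limits (rad/s): [2.57, 2.57, 3.14, 3.14, 3.14, 3.14, 3.14].

## Interface

Orientations are given as [roll, pitch, yaw] about the fixed x, y, z axes, in that order (R = Rz(yaw) Ry(pitch) Rx(roll)).
In Python, from station import manip, cams gives the robot as it stands. The module is installed in compiled form; this text tells all that it offers.
- The arm moves only by the shell command python3 -m crank 'ROWS' [FORCE]. ROWS is JSON, a list of rows, each a list of 7 numbers: the shift along the tool's x, y, z in cm, then the turn, a rotation vector about the tool's x, y, z in rad, then the gripper's target within -1 to 1 (fully open at 1, half-way at 0, shut at -1). In form: [[dx, dy, dz, ax, ay, az, jaw], ...]. A call has 1 to 20 rows; each row shifts and turns the commanded pose from where the row before left it, along the tool's axes as they then stand; what a row does not reach is not made up. A row lasts 1/12 s, in which the tool goes at most 41.7 mm and 7.16 degrees, less where a joint would pass 70% of its speed; a pose out of reach is approached as far as the arm can. A call with a gripper value outside its range is refused whole. The fingers move at their own pace and stop on an object; FORCE is the grip in N (left out, the last holds). Time passes only in rows, so rows that do not move let the fingers close. It gives the time, the measured TCP pose, the force and the opening at its end, in the units of the state.
- manip.read_state(): the state, without advancing time (a new reading comes with each control period).
- cams.camera(name): name is "scene" or "top"; returns a dict with "pixels" (480x640x3 uint8, red, green, blue), "fov_y" (degrees; the focal length in pixels is half the picture's height over the tangent of half this angle, whatever the lens; pixels are square), "cx", "cy" (the principal point, pixels), "extrinsics" (4x4, takes a point from camera to world coordinates). Camera axes: x right, y down, z forward; pixel columns grow to the right and rows downward; lengths in m; the calibration is good to about 2 mm. A picture is of the moment at which its call begins. There is no depth.
- manip.finish_job(): hands the job in, once; it reports no verdict.
The state is a dict: "clock": time; "q": joint angles; "joint_velocities": joint speeds; "effort": joint torques, N m; "ee_pos": TCP position; "eef_rot": TCP orientation; "force": force on the tool from outside, world axes, zero at the start; "torque": the same for the moment, N m; "opening": opening from 0.0 (shut) to 1.0 (fully open).
Only numpy, scipy, OpenCV 4.12 (cv2) and the standard library are available. Lean on these libraries where they do the work, as an engineer would, in place of code of your own. Each camera call takes 0.05 s, during which the arm holds its last target.

## Task

The combination padlock on the pine tool chest is dialled in except for its last number: turn its dial, click by click, until the pointed nose of the dial's grip points at the raised index mark on the side of the shackle's head and sits in that notch, then pull the straight shackle fully out. Lift the opened padlock off the hasp and finish while holding it up in the gripper, still and roughly upright, at least 10 cm above where it sat, with the shackle still out; leave the other things where they are.

Things in the scene. Friction and masses are not known exactly. Their poses are not given: they have to be found in the camera images.
- chest: Pine tool chest, fixed, 300 x 380 x 110 mm high, standing on the bench with a two-leaf flat top; origin at the centre of its underside, x across the leaves, y along the seam between them. The hasp lies across the seam.
- staple (a point): Centre of the eye of the hasp's staple, a fixed upright arch of 6 mm rod on the chest's top, 24 mm above the top. The arch is 32 mm wide along its x, 6 mm thick along y; its crown is 18 mm above this point. The hasp's strap under the padlock has its top face 6 mm above the chest's top, is 44 mm wide along y and reaches from 80 mm in front (-x) to 30 mm behind.
- lock_center (a point): Centre of the padlock's steel block: 44 mm along x, 72 mm along y, 52 mm high; loose, about 0.5 kg in all. It stands on the hasp's strap, 26 mm below, and an 8.4 mm slot (along x, open below, 38 mm deep) straddles the staple, which keeps it from turning; with the shackle out it is clear after rising 40 mm. Own z up; +y is the side of the shackle's head.
- dial_grip (a point): Centre of the dial's bar grip, on the dial's upright axis, 40.5 mm above lock_center. Bar 12 mm thick (its x), 32 mm long (its y), 22 mm high, on a skirt of 40 mm diameter, 3 mm thick, lying on the block: fingertips must stay above the skirt, whose top is 11 mm below this point. The +y end is a pointed nose with a white line, tip 22 mm from the axis; the other end is blunt.
- dial (a joint): Dial angle, rad: 0 when the nose points at the index mark (block's +y side, towards the shackle's head), positive anticlockwise from above. Starts 0.5 to 2.3 anticlockwise of 0, turns freely both ways, snaps into 12 notches 0.524 rad apart, one at 0; about 0.08 N m to leave a notch. The shackle is barred unless the dial is within about 0.15 of 0; with the shackle out the dial is barred.
- shackle (a joint): How far the straight shackle is pulled out along the padlock's +y, in m: 0 closed, 0.020 fully out at its stop; it comes clear of the staple at 0.017. It slides stiffly (about 2 N) and stays where it is left.
- shackle_head (a point): Centre of the shackle's round head, 16 mm diameter and 22 mm long along y, standing out of the block's +y side on a 9 mm rod: when closed it is 51 mm along the padlock's +y from lock_center and 2 mm lower, 30 mm above the chest's top, with 4 mm between head and block. It moves out along +y.
- keyed_padlock: Bystander on the chest: small brass padlock without dial, lying flat, 42 x 65 x 16 mm.
- pencil: Bystander on the chest: flat carpenter's pencil, 175 x 14 x 8 mm, lying.
- sanding_block: Bystander on the chest: cork sanding block, 50 x 90 x 30 mm.
- hammer: Bystander on the bench: hammer lying down.
- tape_measure: Bystander on the bench: tape measure, 70 x 38 x 60 mm.
- glue: Bystander on the bench: glue bottle, 56 mm diameter, 150 mm high, standing.
- offcut: Bystander on the bench: pine offcut, 100 x 70 x 30 mm.
Not all that is in view belongs to the job. What is shaped like the part that bears lock_center but blue is not meant.

How it is judged:
On the way, in this order (a step that is already met when the one before it is completed fails the run):
1. the dial rests at the opening notch, the shackle still in (value of joint dial between -0.15 and 0.15 rad and value of joint shackle below 0.005 m), for 0.2 s.
2. the shackle is pulled out while the padlock is still on the staple (value of joint shackle above 0.017 m and z of lock_center in the frame of staple below 0.03 m), for 0.2 s.
At the end, for the whole second after the job is handed in: The padlock is held in the fingers (over 1 N), its centre at least 100 mm above the staple's eye (it sat 8 mm above it), within 20 degrees of upright, still (under 0.05 m/s), off the chest, with the shackle at least 16 mm out (z of lock_center in the frame of staple above 0.1 m and value of joint shackle above 0.016 m and angle between lock_center's own z axis and vertical below 0.35 rad and contact force between lock and the fingers above 1 N and contact force between lock and chest below 0.1 N and linear speed of lock below 0.05 m/s); the arm keeps its last pose, push and grip.
It fails at once if a bystander is pushed more than 40 mm (distance of any of keyed_padlock, pencil, sanding_block, hammer, tape_measure, glue, offcut from where it was at the start of the episode above 0.04 m).
It also fails if it takes over 67 s, if anything falls off the work surface, if the arm or the gripper's body presses on something with over 40 N, if the wrist force passes 120 N, or if a joint passes its speed limit or range.

## Working session

There is one attempt and no reset: what is moved stays moved. The work goes in short steps, Python scripts to look and compute and a shell command to move; the robot and the scene stay as the last step left them, time stands still between calls to the robot, and variables do not carry over. Pictures are saved under pics/ and viewed, and the job is handed in when it is done.

```bash
mkdir -p pics; cat > h.py <<'E'
import numpy as np, cv2
from station import manip, cams
def snap(n,tag):
    c=cams.camera(n); np.savez(f'pics/{tag}.npz',**{k:np.array(v) for k,v in c.items()})
    cv2.imwrite(f'pics/{tag}.png',c['pixels'][:,:,::-1]); return c
def load(tag): return dict(np.load(f'pics/{tag}.npz'))
def crop(tag,x0,y0,x1,y1,s):
    im=load(tag)['pixels'][y0:y1,x0:x1,::-1]
    cv2.imwrite(f'pics/{tag}_c{x0}_{y0}.png',cv2.resize(im,None,fx=s,fy=s,interpolation=cv2.INTER_CUBIC))
def ray(c,u,v):
    f=240/np.tan(np.radians(float(c['fov_y']))/2); E=c['extrinsics']
    return E[:3,3],E[:3,:3]@np.array([(u-c['cx'])/f,(v-c['cy'])/f,1])
def atz(c,u,v,z):
    o,d=ray(c,u,v); return o+d*(z-o[2])/d[2]
def proj(c,p):
    f=240/np.tan(np.radians(float(c['fov_y']))/2); E=c['extrinsics']
    q=E[:3,:3].T@(np.array(p)-E[:3,3]); return np.array([f*q[0]/q[2]+c['cx'],f*q[1]/q[2]+c['cy']])
E
python3 - <<'E'
from h import *
for n in('scene','top'):
    c=snap(n,n+'0'); print(n,c['fov_y'],c['cx'],c['cy'],np.round(c['extrinsics'],3))
s=manip.read_state(); print(s, manip.grip_point_offset)
E
```

```text
scene 52.051424851274234 322.30817113064967 236.93159937692903 [[-0.481  0.549 -0.684  1.299]
 [ 0.876  0.299 -0.378  0.432]
 [-0.003 -0.781 -0.625  0.845]
 [ 0.     0.     0.     1.   ]]
top 57.75358443649241 319.20153888254794 239.1648413261641 [[ 0.009 -0.996  0.089  0.42 ]
 [-1.    -0.007  0.018 -0.006]
 [-0.017 -0.089 -0.996  1.203]
 [ 0.     0.     0.     1.   ]]
{'clock': 0.1, 'q': array([ 1.24053084,  0.5920185 ,  0.04833976,  1.60968556, -0.03333213,
        0.94271123, -0.03364258]), 'joint_velocities': array([-0.00087675, -0.00082019,  0.00064271, -0.00127336, -0.00079426,
       -0.00036297, -0.00148785]), 'effort': array([ 4.26708240e-03, -5.49997652e+01,  1.55342694e+00, -1.98823929e+01,
        9.78186348e-03,  3.84199680e-03, -9.18821925e-07]), 'ee_pos': array([ 0.16987743, -0.70405306,  0.23026574]), 'eef_rot': array([-3.13957888e+00,  1.06388486e-04,  2.36855186e-01]), 'force': array([0.25091753, 0.08083291, 0.27310819]), 'torque': array([ 0.02538173,  0.00464934, -0.02501037]), 'opening': 1.002610531214578} -0.0187
```

View pics/scene0.png

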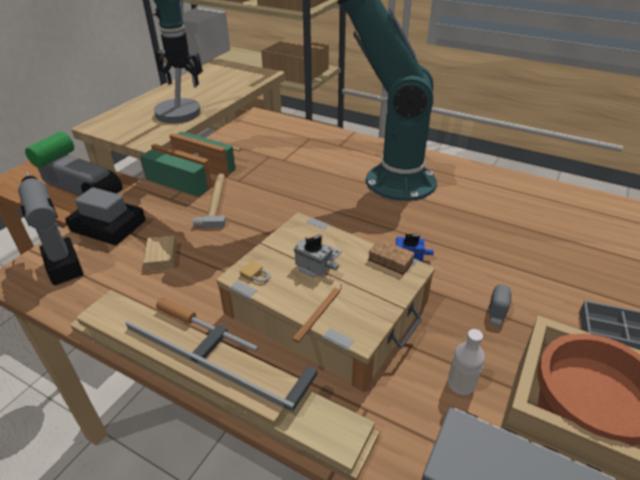

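View pics/top0.png

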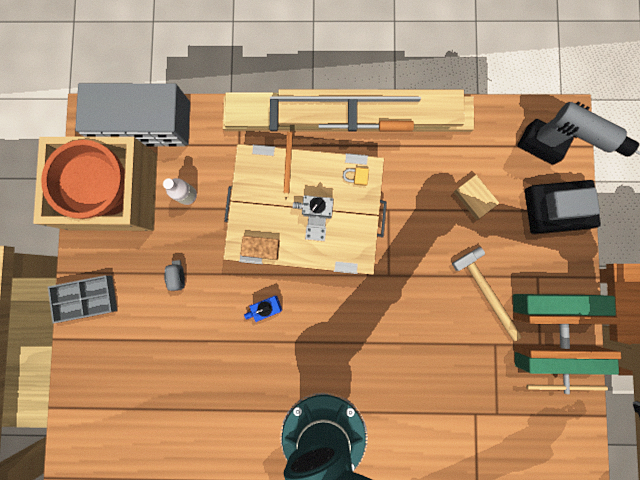

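Two padlock-shaped things are in view. The steel one stands on the chest hasp (top 317,206; scene 315,255) and the blue one lies on the bench (top 263,309; scene 411,245). The steel one on the hasp fits the description; blue is excluded. I'll confirm in a crop.

```bash
python3 - <<'E'
from h import *
crop('top0',270,170,370,245,8); crop('scene0',265,215,365,290,8)
E
```

```text
(no output)
```

View pics/top0_c270_170.png

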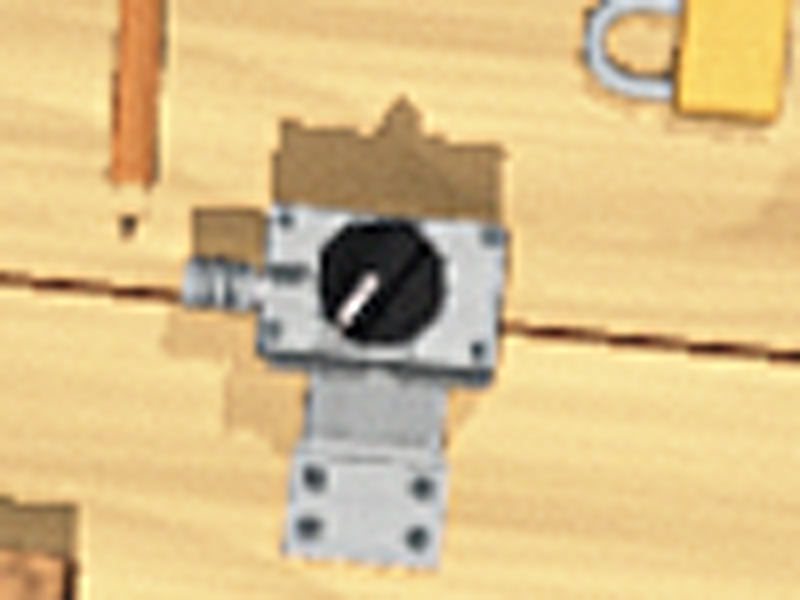

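View pics/scene0_c265_215.png

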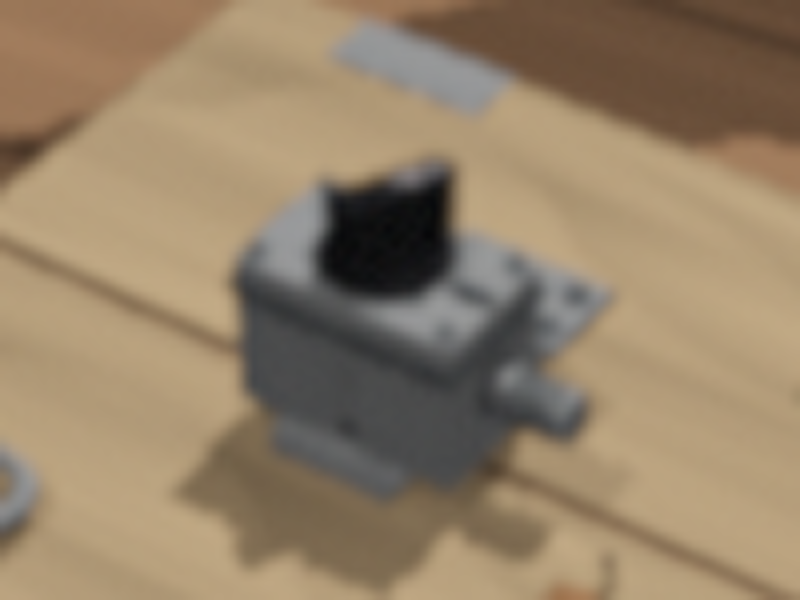

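The crops confirm it: the grey block is on the hasp strap, its head faces image left (+y world), and the dial's white line runs from crop (375,278) to the tip at (343,322). Now to measure.

```bash
python3 - <<'E'
from h import *
c=load('top0'); s=load('scene0')
g=lambda u,v,z: atz(c,270+u/8-.5,170+v/8-.5,z)
ul,ur,ll,lr=[g(*p,.168) for p in((274,206),(508,229),(262,350),(494,370))]
print('edges',[np.round(np.linalg.norm(a-b),4) for a,b in((ul,ur),(ll,lr),(ul,ll),(ur,lr))],'centre',np.round((ul+ur+ll+lr)/4,4))
for a,b in((ur,ul),(lr,ll)): d=a*-1+b; print('yaw of +y',np.degrees(np.arctan2(-d[0],d[1])))
print('skirt centre',g(382,282,.171))
h=g(186,282,.140);print('head end',h,'head near',g(245,288,.140))
a,b=g(375,278,.1935),g(343,322,.1935);d=b-a;print('line',a,b,np.degrees(np.arctan2(-d[0],d[1])), np.linalg.norm(d))
# seam
a,b=g(20,278,.11),g(780,353,.11);d=a-b;print('seam yaw',np.degrees(np.arctan2(-d[0],d[1])))
# scene cross check
C=(ul+ur+ll+lr)/4
print('scene proj of dial top',(proj(s,[C[0],C[1],.1935])-[265,215])*8, 'block top corners',[(proj(s,p)-[265,215])*8 for p in(ul,ur,ll,lr)])
E
```

```text
edges [np.float64(0.0709), np.float64(0.0699), np.float64(0.044), np.float64(0.043)] centre [0.5939 0.0173 0.168 ]
yaw of +y -5.363973666476788
yaw of +y -4.609370846674759
skirt centre [0.59534825 0.01797388 0.171     ]
head end [0.60025032 0.07932234 0.14      ] head near [0.59848263 0.06103703 0.14      ]
line [0.59270606 0.01951281 0.1935    ] [0.57960816 0.02877292 0.1935    ] 54.739984447230086 0.016040718132885906
seam yaw -5.344240584616483
scene proj of dial top [373.67361852 169.28914821] block top corners [array([438.97387486, 335.4667822 ]), array([222.56786261, 239.37608399]), array([527.77217631, 245.3725542 ]), array([315.37245874, 157.28251224])]
```

The dial is at about +60° (two notches) and the block's yaw is about -5.2°. I'll plan the approach: grip the bar with tool yaw about 144.8°, turn it to 84.8°, then use that same yaw for the shackle and the block.

```bash
cat >> h.py <<'E'
from scipy.spatial.transform import Rotation as R
def plan(x,y,z,yaw):
    s=manip.read_state(); r=R.from_euler('xyz',s['eef_rot']); t=R.from_euler('xyz',[np.pi,0,np.radians(yaw)])
    print('clk %.2f pos %s yaw %.2f open %.3f F %s'%(s['clock'],np.round(s['ee_pos'],4),np.degrees(s['eef_rot'][2]),s['opening'],np.round(s['force'],1)))
    print('shift cm (tool now)',np.round(100*(r.inv().apply(np.array([x,y,z])-s['ee_pos'])),2),'rotvec',np.round((r.inv()*t).as_rotvec(),4))
E
python3 -c "
from h import *
plan(.594,.0175,.26,144.8)"
```

```text
clk 0.10 pos [ 0.1699 -0.7041  0.2303] yaw 13.57 open 1.003 F [0.3 0.1 0.3]
shift cm (tool now) [ 58.16 -60.19  -2.86] rotvec [-1.2000e-03 -2.3000e-03 -2.2904e+00]
```

```bash
python3 -m crank '[[0,0,-1.5,0,0,0,1],[0,0,-1.4,0,0,0,1],[1.5,-1.5,0,0,0,0,1],[1.6,-1.7,0,0,0,0,1],[1.6,-1.7,0,0,0,0,1],[1.6,-1.7,0,0,0,0,1],[1.6,-1.7,0,0,0,0,1],[1.6,-1.7,0,0,0,0,1],[1.6,-1.7,0,0,0,0,1],[1.6,-1.7,0,0,0,0,1],[1.6,-1.7,0,0,0,0,1],[1.6,-1.7,0,0,0,0,1],[1.6,-1.7,0,0,0,0,1],[1.6,-1.7,0,0,0,0,1],[1.6,-1.7,0,0,0,0,1],[1.6,-1.7,0,0,0,0,1],[1.6,-1.7,0,0,0,0,1],[1.6,-1.7,0,0,0,0,1],[1.6,-1.7,0,0,0,0,1],[1.6,-1.7,0,0,0,0,1]]' 20
python3 -c "
from h import *
plan(.594,.0175,.26,144.8)"
```

```text
clock: 1.77
ee_pos: [0.3779, -0.3406, 0.26]
eef_rot: [-3.141, 0.001, 0.237]
force: [1.2, 0.4, -0.2]
opening: 1.004
clk 1.77 pos [ 0.3779 -0.3406  0.26  ] yaw 13.57 open 1.004 F [ 1.2  0.4 -0.2]
shift cm (tool now) [ 29.41 -29.74   0.  ] rotvec [-9.0000e-04 -4.0000e-04 -2.2904e+00]
```

```bash
python3 -m crank '[[1.6,-1.6,0,0,0,0,1],[1.6,-1.6,0,0,0,0,1],[1.6,-1.6,0,0,0,0,1],[1.6,-1.6,0,0,0,0,1],[1.6,-1.6,0,0,0,0,1],[1.6,-1.6,0,0,0,0,1],[1.6,-1.6,0,0,0,0,1],[1.6,-1.6,0,0,0,0,1],[1.6,-1.6,0,0,0,0,1],[1.6,-1.6,0,0,0,0,1],[1.6,-1.6,0,0,0,0,1],[1.6,-1.6,0,0,0,0,1],[1.6,-1.6,0,0,0,0,1],[1.6,-1.6,0,0,0,0,1],[1.6,-1.6,0,0,0,0,1],[1.6,-1.6,0,0,0,0,1],[1.6,-1.6,0,0,0,0,1],[1.5,-1.6,0,0,0,0,1],[0,0,0,0,0,0,1]]'
python3 -m crank '[[0,0,0,0,0,-0.115,0],[0,0,0,0,0,-0.115,0],[0,0,0,0,0,-0.115,0],[0,0,0,0,0,-0.115,0],[0,0,0,0,0,-0.115,0],[0,0,0,0,0,-0.115,0],[0,0,0,0,0,-0.115,0],[0,0,0,0,0,-0.115,0],[0,0,0,0,0,-0.115,0],[0,0,0,0,0,-0.115,0],[0,0,0,0,0,-0.115,0],[0,0,0,0,0,-0.115,0],[0,0,0,0,0,-0.115,0],[0,0,0,0,0,-0.115,0],[0,0,0,0,0,-0.115,0],[0,0,0,0,0,-0.115,0],[0,0,0,0,0,-0.115,0],[0,0,0,0,0,-0.115,0],[0,0,0,0,0,-0.115,0],[0,0,0,0,0,-0.105,0]]'
python3 -c "
from h import *
plan(.594,.0175,.21,144.8); print(manip.read_state()['q'])
snap('scene','scene1');snap('top','top1');crop('scene1',225,145,385,265,5);crop('top1',270,170,370,245,8)"
```

```text
clock: 3.35
ee_pos: [0.5912, 0.0113, 0.2602]
eef_rot: [-3.138, -0.003, 0.244]
force: [-0.1, 0.9, -0.9]
opening: 0.998
clock: 5.02
ee_pos: [0.5885, 0.0043, 0.2598]
eef_rot: [-3.14, -0.001, 2.532]
force: [0.6, 0.3, -0.2]
opening: 0.5
clk 5.02 pos [0.5885 0.0043 0.2598] yaw 145.05 open 0.500 F [ 0.6  0.3 -0.2]
shift cm (tool now) [0.3  1.41 4.98] rotvec [-0.0014 -0.0006  0.0044]
[ 0.43968195  0.47225825 -0.72452072  1.87314537  0.38298166  0.94080569
  0.49948317]
```

View pics/scene1_c225_145.png

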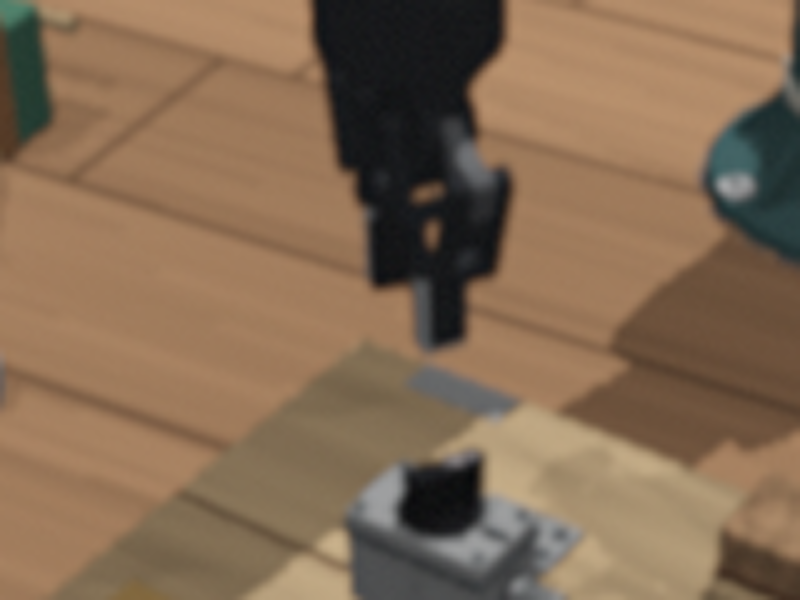

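The gripper hangs above and behind the dial, with the bar at crop (443,495) still in place. I'll align laterally and go down partway.

```bash
python3 -m crank '[[0.1,0.7,0,0,0,0,0],[0.2,0.7,0,0,0,0,0],[0,0,1,0,0,0,0],[0,0,1,0,0,0,0],[0,0,1,0,0,0,0],[0,0,1,0,0,0,0],[0,0,0.8,0,0,0,0],[0,0,0,0,0,0,0]]'
python3 -c "
from h import *
plan(.594,.0175,.176,144.8)
c=snap('scene','scene2');crop('scene2',265,175,365,250,8)
f=lambda p:np.round((proj(c,p)-[265,175])*8)
print('grip pt',f([.594,.0175,.1935]), 'tcp', f(manip.read_state()['ee_pos']))"
```

```text
clock: 5.78
ee_pos: [0.5931, 0.0179, 0.2096]
eef_rot: [-3.138, -0.003, 2.527]
force: [-0.2, -0.1, 0.1]
opening: 0.497
clk 5.78 pos [0.5931 0.0179 0.2096] yaw 144.76 open 0.497 F [-0.2 -0.1  0.1]
shift cm (tool now) [-0.11  0.03  3.36] rotvec [-0.0031 -0.0035 -0.0006]
grip pt [374. 490.] tcp [375. 439.]
```

View pics/scene2_c265_175.png

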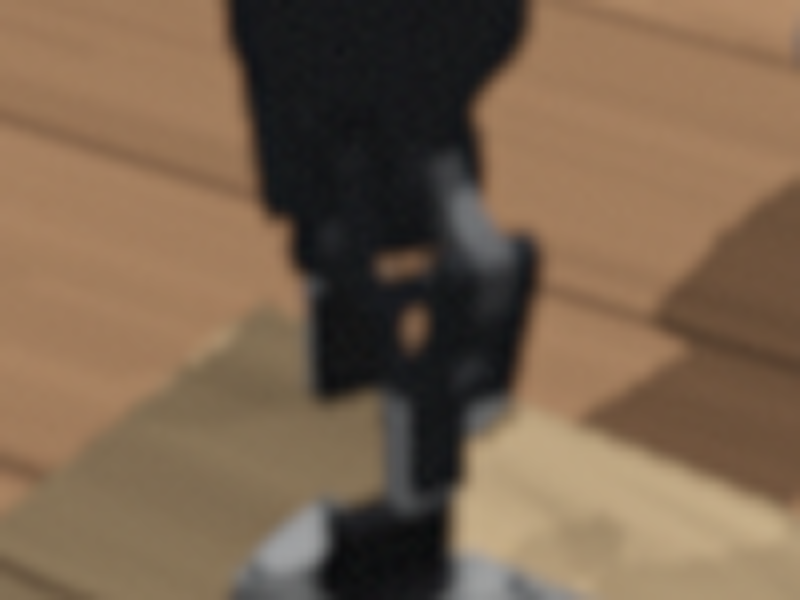

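```bash
python3 -c "
from h import *
c=load('scene2')
f=lambda p:np.round((proj(c,p)-[265,175])*8)
s=manip.read_state();r=R.from_euler('xyz',s['eef_rot'])
for sy in(.021,-.021,.03,-.03):
  for x in(-.011,.011):
    print(sy,x,f(s['ee_pos']+r.apply([x,sy,-.004])))
crop('top1',250,150,390,255,5.7)
c=snap('top','top2');crop('top2',270,170,370,245,8)"
```

```text
0.021 -0.011 [371. 483.]
0.021 0.011 [448. 460.]
-0.021 -0.011 [304. 395.]
-0.021 0.011 [379. 373.]
0.03 -0.011 [386. 503.]
0.03 0.011 [463. 479.]
-0.03 -0.011 [290. 376.]
-0.03 0.011 [365. 354.]
```

View pics/top2_c270_170.png

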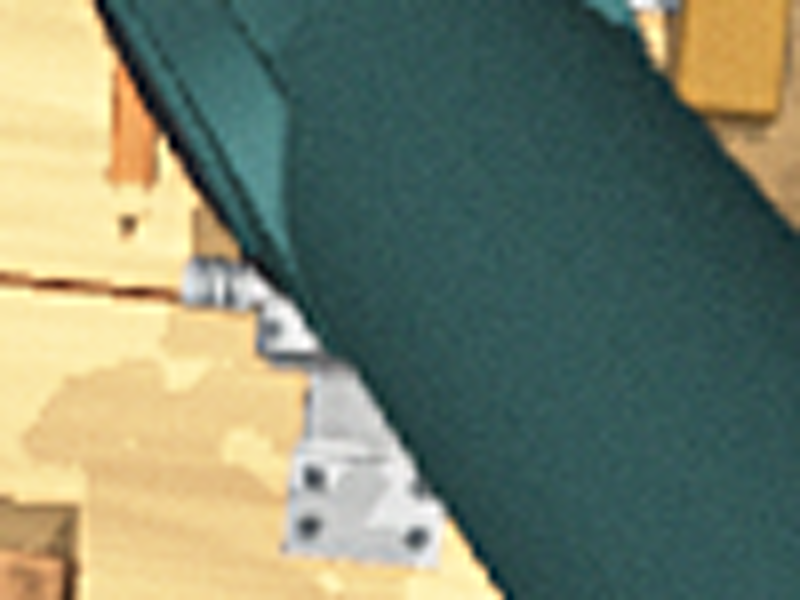

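The fingertips match the kinematics to 1–2 px, and the arm hides the dial from the top camera. I'll go down to z = 0.176 and close on the bar.

```bash
python3 -m crank '[[-0.1,0,0.6,0,0,0,0],[0,0,0.7,0,0,0,0],[0,0,0.7,0,0,0,0],[0,0,0.7,0,0,0,0],[0,0,0.6,0,0,0,0],[0,0,0,0,0,0,0]]' 30
python3 -m crank '[[0,0,0,0,0,0,-0.5],[0,0,0,0,0,0,-1],[0,0,0,0,0,0,-1],[0,0,0,0,0,0,-1],[0,0,0,0,0,0,-1],[0,0,0,0,0,0,-1],[0,0,0,0,0,0,-1],[0,0,0,0,0,0,-1]]' 30
python3 -c "
from h import *
plan(.594,.0175,.176,144.8);print(manip.read_state()['torque'])"
```

```text
clock: 6.38
ee_pos: [0.5945, 0.0177, 0.1776]
eef_rot: [-3.14, -0.002, 2.527]
force: [0.0, -1.0, -0.3]
opening: 0.499
clock: 7.05
ee_pos: [0.5962, 0.0184, 0.1797]
eef_rot: [3.14, 0.001, 2.527]
force: [1.4, 0.8, 0.3]
opening: 0.129
clk 7.05 pos [0.5962 0.0184 0.1797] yaw 144.79 open 0.129 F [1.4 0.8 0.3]
shift cm (tool now) [ 0.13 -0.2   0.37] rotvec [ 0.0014  0.0007 -0.0002]
[ 0.33406868 -0.34496593 -0.01184414]
```

The fingers stopped at about 11 mm, so the bar is gripped. Now I'll turn 60° clockwise (+ about tool z).

```bash
python3 -m crank '[[0,0,0,0,0,0.08,-1],[0,0,0,0,0,0.08,-1],[0,0,0,0,0,0.08,-1],[0,0,0,0,0,0.08,-1],[0,0,0,0,0,0.08,-1],[0,0,0,0,0,0.08,-1],[0,0,0,0,0,0.08,-1],[0,0,0,0,0,0.08,-1],[0,0,0,0,0,0.08,-1],[0,0,0,0,0,0.08,-1],[0,0,0,0,0,0.08,-1],[0,0,0,0,0,0.08,-1],[0,0,0,0,0,0.09,-1],[0,0,0,0,0,0,-1],[0,0,0,0,0,0,-1],[0,0,0,0,0,0,-1],[0,0,0,0,0,0,-1]]'
python3 -c "
from h import *
plan(.594,.0175,.176,84.8);print(manip.read_state()['torque'],manip.read_state()['q'])
c=snap('scene','scene3');crop('scene3',265,175,365,250,8)"
```

```text
clock: 8.47
ee_pos: [0.5956, 0.0186, 0.1796]
eef_rot: [-3.142, -0.001, 1.478]
force: [0.4, 2.5, 2.5]
opening: 0.133
clk 8.47 pos [0.5956 0.0186 0.1796] yaw 84.70 open 0.133 F [0.4 2.5 2.5]
shift cm (tool now) [-0.12 -0.15  0.36] rotvec [-0.     -0.0007 -0.0017]
[ 0.53771844 -0.01957739 -0.05988829] [ 0.16779881  0.51753662 -0.38050211  1.93700589  0.27572589  0.73728294
 -0.46565269]
```

View pics/scene3_c265_175.png

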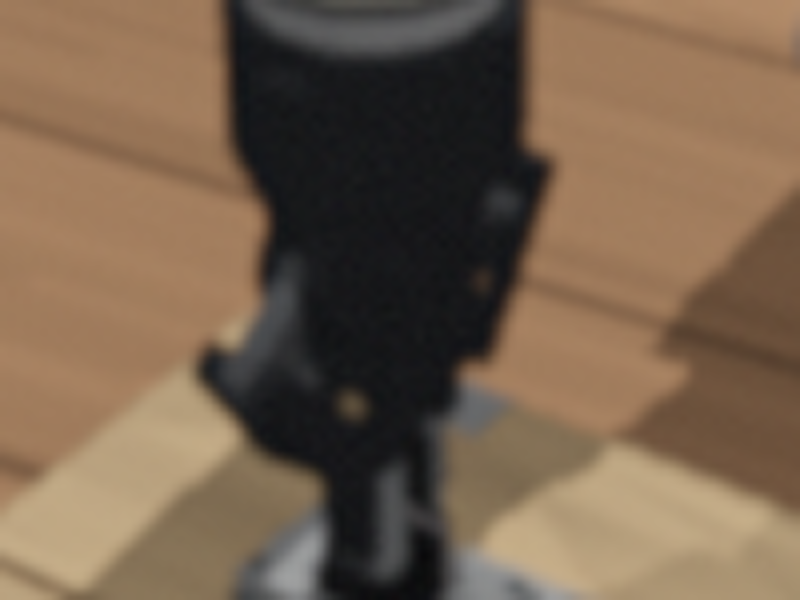

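The bar (about crop 385,560) turned with the fingers. I'll open, go straight up and look.

```bash
python3 -m crank '[[0,0,0,0,0,0,0],[0,0,0,0,0,0,0],[0,0,0,0,0,0,0],[0,0,0,0,0,0,0],[0,0,-1,0,0,0,0],[0,0,-2,0,0,0,0],[0,0,-3,0,0,0,0],[0,0,-2,0,0,0,0],[0,0,0,0,0,0,0]]'
python3 -c "
from h import *
plan(.594,.0175,.176,84.8)
snap('scene','scene4');crop('scene4',265,215,365,290,8);snap('top','top4');crop('top4',270,170,370,245,8)"
```

```text
clock: 9.27
ee_pos: [0.5988, 0.0186, 0.2647]
eef_rot: [3.132, -0.001, 1.477]
force: [1.2, 0.5, 0.7]
opening: 0.503
clk 9.27 pos [0.5988 0.0186 0.2647] yaw 84.61 open 0.503 F [1.2 0.5 0.7]
shift cm (tool now) [-0.16 -0.55  8.87] rotvec [ 0.0093 -0.0014 -0.0033]
```

View pics/scene4_c265_215.png

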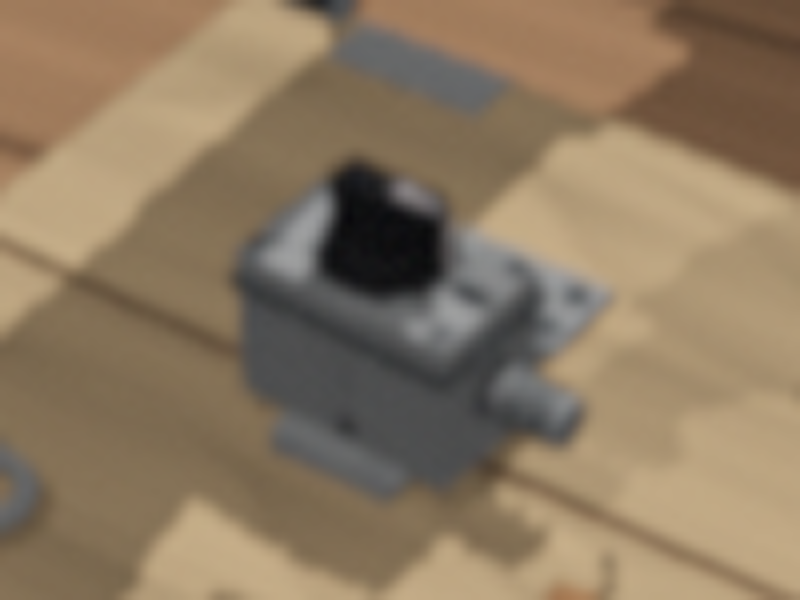

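View pics/top4_c270_170.png

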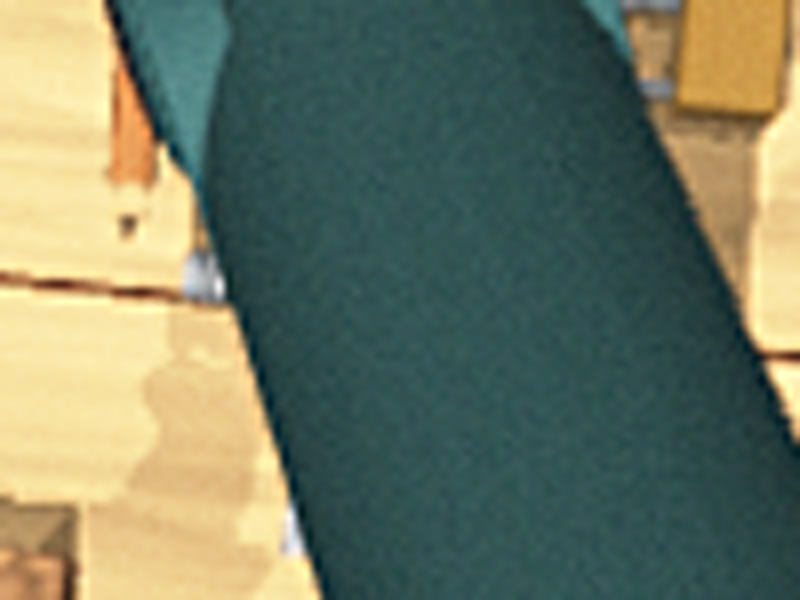

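```bash
python3 -c "
from h import *
c=load('scene4')
f=lambda p:np.round((proj(c,p)-[265,215])*8)
for a in(60,30,0,-30):
  t=np.radians(a-5.2);d=np.array([-np.sin(t),np.cos(t),0])
  print(a,[f(np.array([.594,.0175,.1935])+d*k) for k in(-.016,0.004,.022)])
"
python3 - <<'E'
from h import *
crop('scene4',295,230,335,260,20)
E
```

```text
60 [array([319., 186.]), array([388., 166.]), array([448., 147.])]
30 [array([314., 167.]), array([389., 170.]), array([457., 173.])]
0 [array([325., 149.]), array([386., 175.]), array([443., 199.])]
-30 [array([349., 137.]), array([380., 178.]), array([410., 217.])]
```

View pics/scene4_c295_230.png

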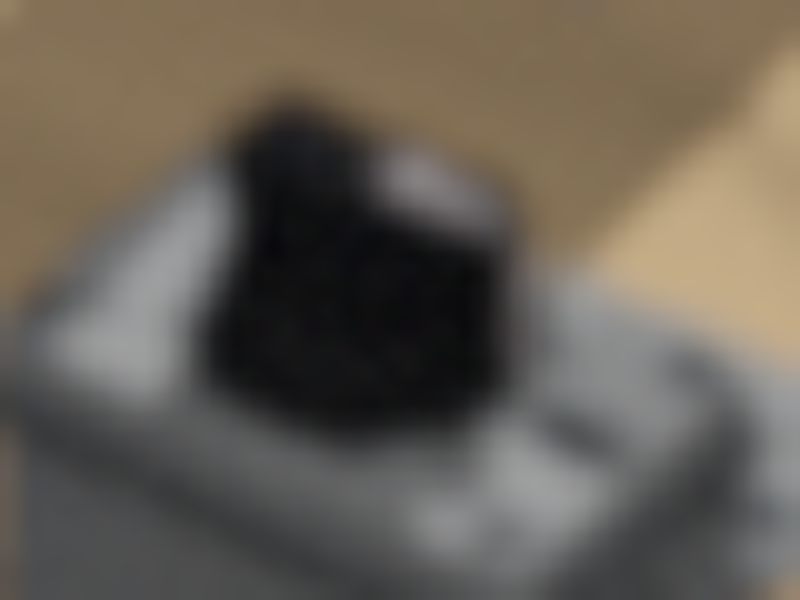

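The line runs from (395,170) to (490,215). Its slope of 0.47 matches the projection for 0° (0.42) rather than for ±30°, so the dial is at the index. On to the shackle head.

```bash
python3 -c "
from h import *
plan(.5988,.0705,.26,84.8)"
```

```text
clk 9.37 pos [0.5961 0.0179 0.2607] yaw 84.61 open 0.504 F [ 0.4 -0.2  0. ]
shift cm (tool now) [ 5.26 -0.23  0.07] rotvec [ 0.0024  0.     -0.0033]
```

```bash
python3 -m crank '[[1.3,-0.1,0,0,0,0,0],[1.3,-0.1,0,0,0,0,0],[1.3,0,0,0,0,0,0],[1.3,0,0,0,0,0,0],[0,0,2,0,0,0,0],[0,0,2,0,0,0,0],[0,0,2,0,0,0,0],[0,0,2,0,0,0,0],[0,0,0,0,0,0,0],[0,0,0,0,0,0,0]]' 40
python3 -c "
from h import *
plan(.5988,.0705,.129,84.8)
c=snap('scene','scene5');crop('scene5',265,190,385,280,6.6)
f=lambda p:np.round((proj(c,p)-[265,190])*6.6)
s=manip.read_state();r=R.from_euler('xyz',s['eef_rot'])
for sy in(.021,-.021): print([f(s['ee_pos']+r.apply([x,sy,-.004])) for x in(-.011,.011)])
snap('top','top5');crop('top5',270,170,370,245,8)"
```

```text
clock: 10.2
ee_pos: [0.5976, 0.0713, 0.1781]
eef_rot: [-3.138, 0.0, 1.479]
force: [0.9, -0.7, 1.0]
opening: 0.499
clk 10.20 pos [0.5976 0.0713 0.1781] yaw 84.73 open 0.499 F [ 0.9 -0.7  1. ]
shift cm (tool now) [-0.07  0.15  4.91] rotvec [-0.0031  0.0002 -0.0013]
[array([383., 412.]), array([442., 437.])]
[array([456., 342.]), array([514., 366.])]
```

View pics/scene5_c265_190.png

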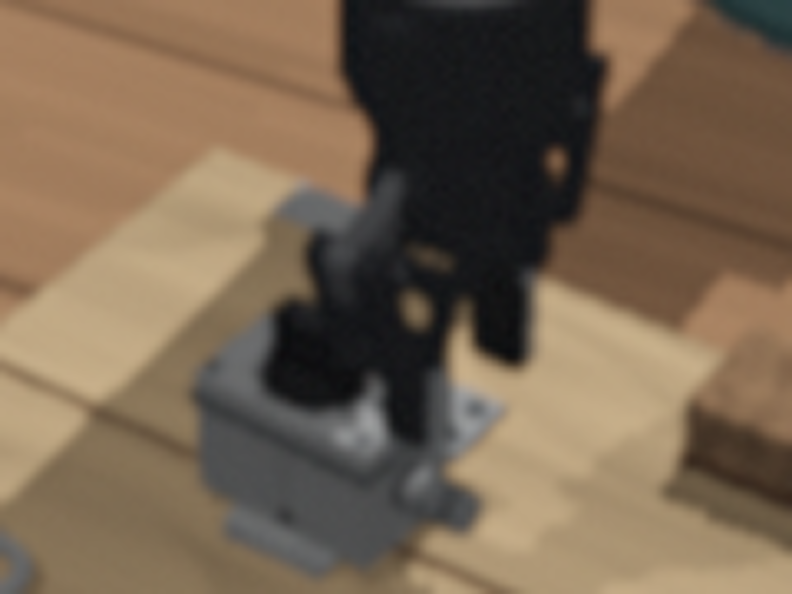

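View pics/top5_c270_170.png

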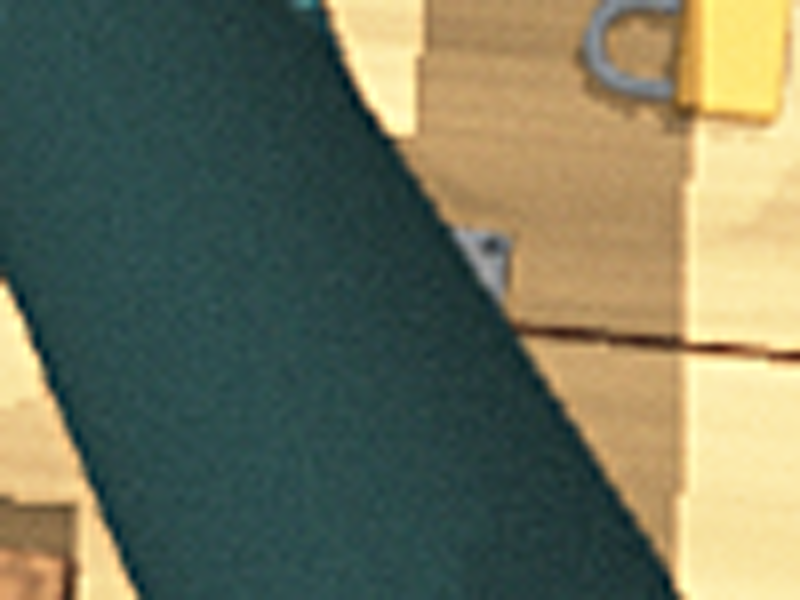

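The fingers straddle the head (tip near crop 420,440, head at 450,500), just outside the block's side. I'll go down and grip the head.

```bash
python3 -m crank '[[0,0.1,0.8,0,0,0,0],[0,0,0.9,0,0,0,0],[0,0,0.9,0,0,0,0],[0,0,0.8,0,0,0,0],[0,0,0.8,0,0,0,0],[0,0,0.7,0,0,0,0],[0,0,0,0,0,0,0]]' 40
python3 -m crank '[[0,0,0,0,0,0,-0.5],[0,0,0,0,0,0,-1],[0,0,0,0,0,0,-1],[0,0,0,0,0,0,-1],[0,0,0,0,0,0,-1],[0,0,0,0,0,0,-1],[0,0,0,0,0,0,-1]]' 40
python3 -c "
from h import *
plan(.5988,.0705,.129,84.8)
c=snap('scene','scene6');crop('scene6',265,190,385,280,6.6)"
```

```text
clock: 10.88
ee_pos: [0.5982, 0.0695, 0.1284]
eef_rot: [-3.138, 0.001, 1.477]
force: [-0.2, -0.7, -0.7]
opening: 0.499
clock: 11.47
ee_pos: [0.6001, 0.0701, 0.1307]
eef_rot: [3.14, -0.001, 1.477]
force: [1.3, 0.8, 0.6]
opening: 0.163
clk 11.47 pos [0.6001 0.0701 0.1307] yaw 84.63 open 0.163 F [1.3 0.8 0.6]
shift cm (tool now) [ 0.03 -0.13  0.17] rotvec [ 0.0013 -0.0006 -0.003 ]
```

View pics/scene6_c265_190.png

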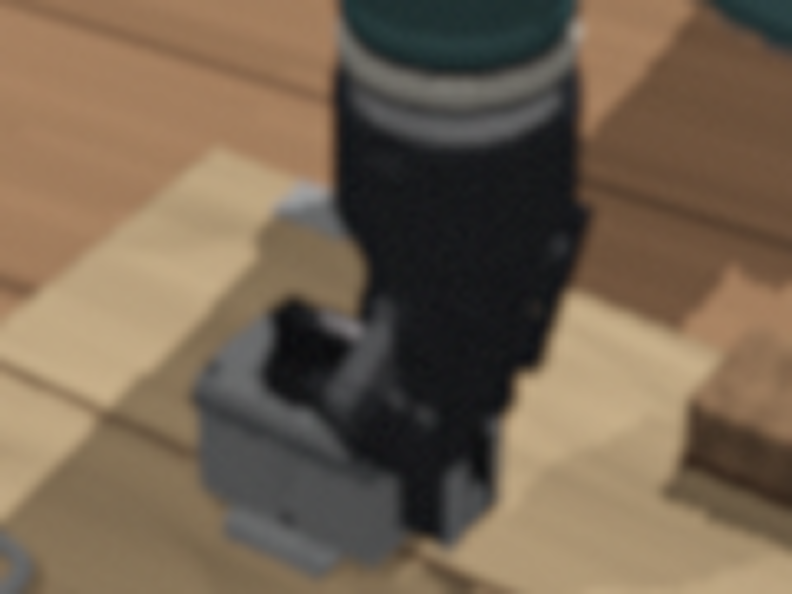

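The fingers stopped at about 14 mm, on the head (crop 460,500). I'll pull along tool +x (+y of the lock).

```bash
python3 -m crank '[[0,0,0,0,0,0,-1],[0.2,0,0,0,0,0,-1],[0.2,0,0,0,0,0,-1],[0.2,0,0,0,0,0,-1],[0.2,0,0,0,0,0,-1],[0.2,0,0,0,0,0,-1],[0.2,0,0,0,0,0,-1],[0.2,0,0,0,0,0,-1]]' 50
python3 -m crank '[[0.2,0,0,0,0,0,-1],[0.2,0,0,0,0,0,-1],[0.2,0,0,0,0,0,-1],[0.1,0,0,0,0,0,-1],[0,0,0,0,0,0,-1],[0,0,0,0,0,0,-1]]'
python3 -c "
from h import *
plan(.5988,.0705,.129,84.8)
c=snap('scene','scene7');crop('scene7',265,190,385,280,6.6)"
```

```text
clock: 12.18
ee_pos: [0.6013, 0.0839, 0.1304]
eef_rot: [3.141, -0.0, 1.477]
force: [2.1, -2.6, 2.3]
opening: 0.166
clock: 12.68
ee_pos: [0.6014, 0.0907, 0.1302]
eef_rot: [-3.142, 0.0, 1.477]
force: [1.7, -1.9, 1.6]
opening: 0.163
clk 12.68 pos [0.6014 0.0907 0.1302] yaw 84.62 open 0.163 F [ 1.7 -1.9  1.6]
shift cm (tool now) [-2.03 -0.07  0.12] rotvec [-0.0001  0.0002 -0.0032]
```

View pics/scene7_c265_190.png

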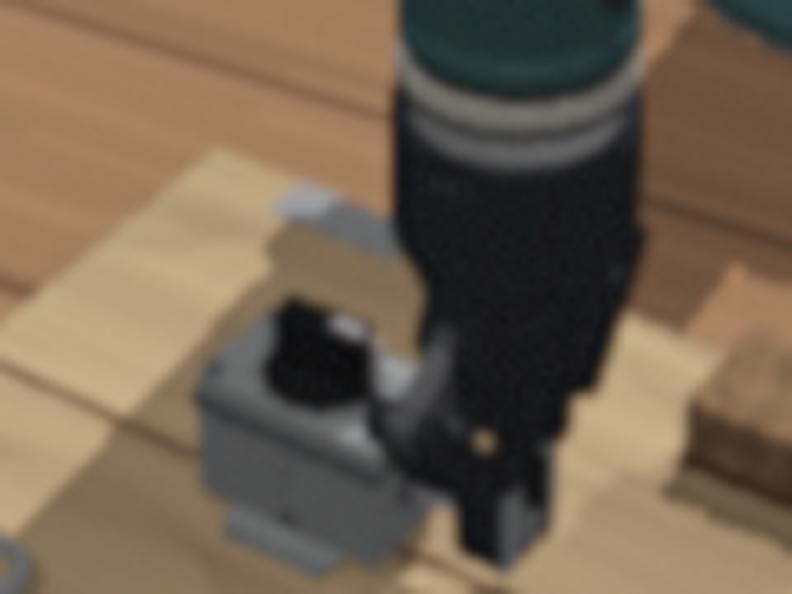

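It moved 20.6 mm at about 2 N and the stop isn't firm yet, so I'll go slightly further until it resists.

```bash
python3 -m crank '[[0.1,0,0,0,0,0,-1],[0.1,0,0,0,0,0,-1],[0.1,0,0,0,0,0,-1],[0,0,0,0,0,0,-1],[0,0,0,0,0,0,-1],[0,0,0,0,0,0,-1]]'

```

```text
clock: 13.23
ee_pos: [0.6012, 0.0915, 0.13]
eef_rot: [-3.14, 0.003, 1.475]
force: [2.6, -6.1, 2.2]
opening: 0.162
```

It has hit the stop (6 N). Release, rise and check.

```bash
python3 -m crank '[[0,0,0,0,0,0,0],[0,0,0,0,0,0,0],[0,0,0,0,0,0,0],[0,0,0,0,0,0,0],[0,0,-1,0,0,0,0],[0,0,-3,0,0,0,0],[0,0,-3,0,0,0,0],[0,0,-3,0,0,0,0.5],[0,0,-3,0,0,0,1],[0,0,0,0,0,0,1],[0,0,0,0,0,0,1]]'
python3 -c "
from h import *
plan(.5945,.0175,.26,84.8)
c=snap('scene','scene8');crop('scene8',265,215,365,290,8)
f=lambda p:np.round((proj(c,p)-[265,215])*8)
for k in(.062,.082): print(f([.594+.0906*k,.0175+.996*k,.14]))"
```

```text
clock: 14.15
ee_pos: [0.6029, 0.0948, 0.2632]
eef_rot: [3.137, -0.002, 1.477]
force: [0.3, -0.3, -0.5]
opening: 0.997
clk 14.15 pos [0.6029 0.0948 0.2632] yaw 84.64 open 0.997 F [ 0.3 -0.3 -0.5]
shift cm (tool now) [-7.77 -0.12  0.31] rotvec [ 0.0049 -0.0018 -0.0029]
[567. 406.]
[631. 435.]
```

View pics/scene8_c265_215.png

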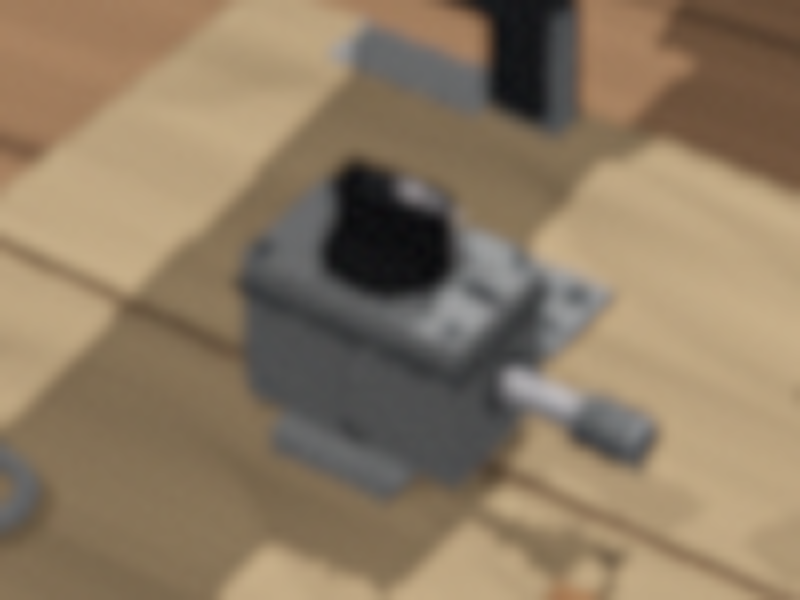

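The rod is exposed and the head end is at (645,440), consistent with 20 mm out. The nose is still at the index and the block is seated. Now to grip the steel block itself across its 44 mm.

```bash
python3 -m crank '[[-1.5,0,0,0,0,0,1],[-2,0,0,0,0,0,1],[-2,-0.1,0,0,0,0,1],[-2,0,0,0,0,0,1],[0,0,1.5,0,0,0,1],[0,0,1.5,0,0,0,1],[0,0,1.5,0,0,0,1],[0,0,0,0,0,0,1],[0,0,0,0,0,0,1]]' 80
python3 -c "
from h import *
plan(.5950,.0195,.134,84.8)
c=snap('scene','scene9');crop('scene9',255,190,375,280,6.6)"
```

```text
clock: 14.95
ee_pos: [0.592, 0.0191, 0.2134]
eef_rot: [-3.137, 0.001, 1.477]
force: [1.0, 0.1, -0.8]
opening: 0.997
clk 14.95 pos [0.592  0.0191 0.2134] yaw 84.63 open 0.997 F [ 1.   0.1 -0.8]
shift cm (tool now) [0.08 0.33 7.94] rotvec [-0.0048  0.0005 -0.0029]
```

View pics/scene9_c255_190.png

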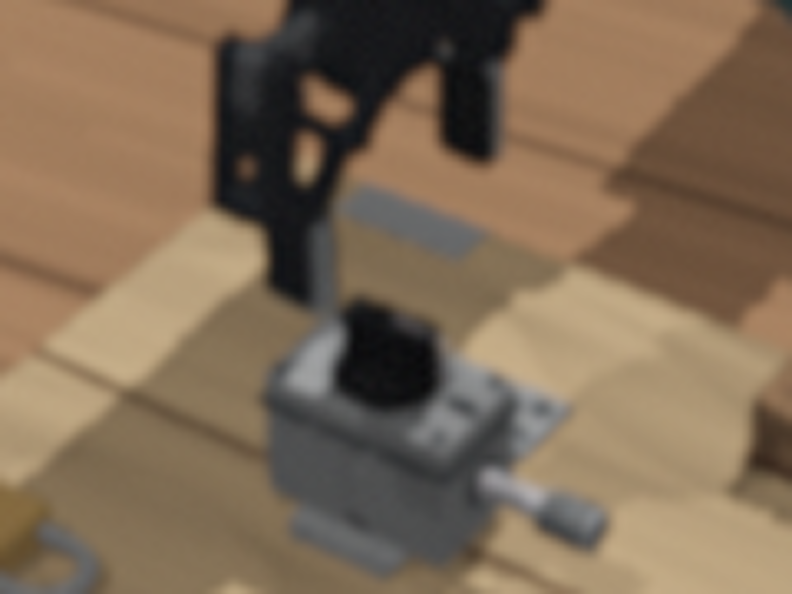

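The fingers straddle the block with good room on both sides. I'll go down 7.9 cm, then close.

```bash
python3 -m crank '[[0,0.2,1,0,0,0,1],[0,0,1,0,0,0,1],[0,0,1,0,0,0,1],[0,0,1,0,0,0,1],[0,0,1,0,0,0,1],[0,0,1,0,0,0,1],[0,0,1,0,0,0,1],[0,0,0.8,0,0,0,1],[0,0,0,0,0,0,1]]' 70
python3 -m crank '[[0,0,0,0,0,0,0.3],[0,0,0,0,0,0,0],[0,0,0,0,0,0,-0.5],[0,0,0,0,0,0,-1],[0,0,0,0,0,0,-1],[0,0,0,0,0,0,-1],[0,0,0,0,0,0,-1]]' 70
python3 -c "
from h import *
plan(.5950,.0195,.134,84.8)
c=snap('scene','scene10');crop('scene10',255,190,375,280,6.6)"
```

```text
clock: 15.75
ee_pos: [0.5943, 0.0188, 0.1352]
eef_rot: [-3.138, 0.001, 1.477]
force: [-0.2, 0.3, 0.6]
opening: 0.998
clock: 16.33
ee_pos: [0.5958, 0.0191, 0.1381]
eef_rot: [3.141, 0.0, 1.477]
force: [-2.2, 0.2, 5.4]
opening: 0.499
clk 16.33 pos [0.5958 0.0191 0.1381] yaw 84.61 open 0.499 F [-2.2  0.2  5.4]
shift cm (tool now) [ 0.03 -0.08  0.41] rotvec [ 0.0004  0.0001 -0.0032]
```

View pics/scene10_c255_190.png

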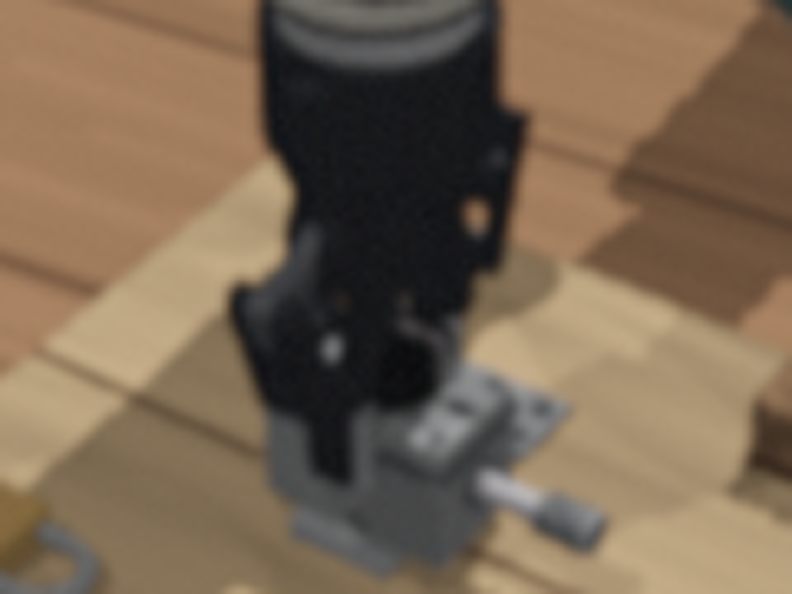

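The block is gripped at about 43 mm with the pads on its long faces. Lifting straight up, slowly at first.

```bash
python3 -m crank '[[0,0,0,0,0,0,-1],[0,0,-0.4,0,0,0,-1],[0,0,-0.4,0,0,0,-1],[0,0,-0.4,0,0,0,-1],[0,0,-0.4,0,0,0,-1],[0,0,-0.4,0,0,0,-1],[0,0,0,0,0,0,-1]]' 80

```

```text
clock: 16.97
ee_pos: [0.5962, 0.019, 0.158]
eef_rot: [3.14, -0.0, 1.477]
force: [0.5, -0.0, -5.2]
opening: 0.503
```

Wrist load is about 5 N, which is the padlock's weight. Continuing up.

```bash
python3 -m crank '[[0,0,-0.6,0,0,0,-1],[0,0,-0.8,0,0,0,-1],[0,0,-0.8,0,0,0,-1],[0,0,-0.8,0,0,0,-1],[0,0,-1,0,0,0,-1],[0,0,-1.2,0,0,0,-1],[0,0,-1.2,0,0,0,-1],[0,0,-1.2,0,0,0,-1],[0,0,-1.2,0,0,0,-1],[0,0,-1.2,0,0,0,-1],[0,0,-1,0,0,0,-1],[0,0,-0.8,0,0,0,-1],[0,0,-0.4,0,0,0,-1],[0,0,0,0,0,0,-1],[0,0,0,0,0,0,-1],[0,0,0,0,0,0,-1],[0,0,0,0,0,0,-1],[0,0,0,0,0,0,-1]]'
python3 -c "
from h import *
plan(.5950,.0195,.134,84.8)
c=snap('scene','scene11');crop('scene11',240,130,400,250,5); snap('top','top11')"
```

```text
clock: 18.47
ee_pos: [0.5953, 0.0189, 0.2785]
eef_rot: [-3.14, 0.0, 1.477]
force: [1.0, 0.9, -5.3]
opening: 0.501
clk 18.47 pos [0.5953 0.0189 0.2785] yaw 84.62 open 0.501 F [ 1.   0.9 -5.3]
shift cm (tool now) [ 6.000e-02 -1.000e-02  1.445e+01] rotvec [-0.0015  0.0002 -0.0032]
```

View pics/scene11_c240_130.png

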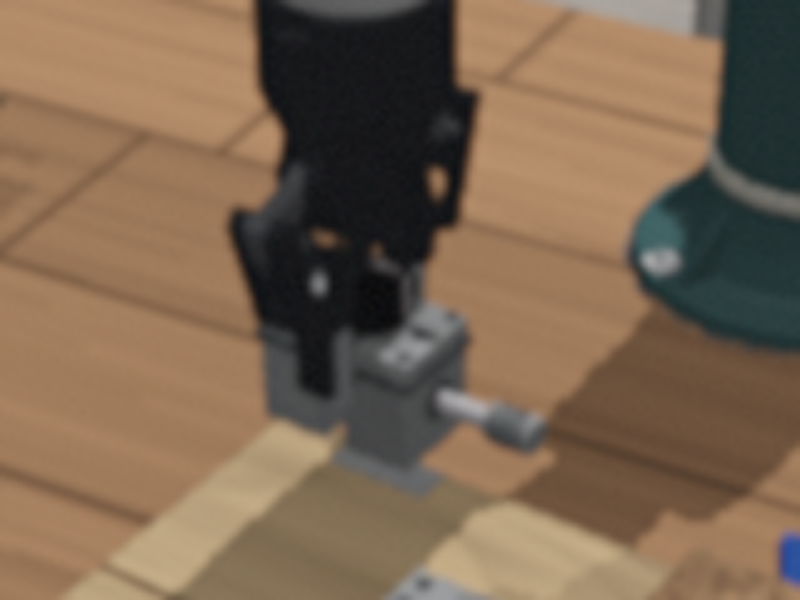

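View pics/scene11.png

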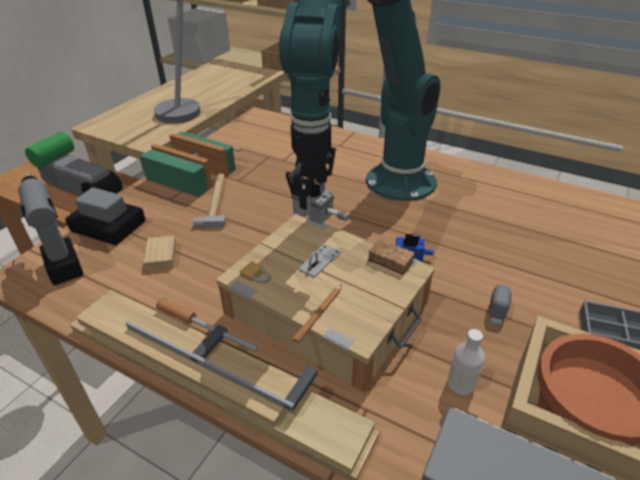

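The padlock hangs upright about 14 cm up, with the shackle out (head at crop 520,430) and the empty staple below at scene (322,255). The bystanders are unmoved. Handing in.

```bash
python3 -m crank '[[0,0,0,0,0,0,-1],[0,0,0,0,0,0,-1],[0,0,0,0,0,0,-1]]'; python3 -c "
from h import *
s=manip.read_state();print(np.abs(s['joint_velocities']).max(),s['force'],s['opening'])
print(manip.finish_job())"
```

```text
clock: 18.82
ee_pos: [0.5957, 0.019, 0.2793]
eef_rot: [-3.141, -0.0, 1.477]
force: [-0.3, -0.0, -6.4]
opening: 0.498
0.0013102505570381287 [-0.25731456 -0.04403253 -6.36717298] 0.4982880570801726
the job is handed in; nothing more can be done
None
```

The padlock is open, off the hasp and held up in the gripper, and I handed the job in at 18.8 s of the 67 s allowed; no verdict was reported.

- **Dial:** I gripped the bar and turned it two notches (60°) clockwise. In the scene picture the white line's slope matched the 0° direction, not ±30°.
- **Shackle:** I pulled it by its head until it hit the stop, about 20 mm, where the force rose to 6 N. The picture showed the rod fully exposed, with the padlock still seated on the staple.
- **Lift:** I gripped the steel block across its 44 mm and raised it straight up by about 14 cm. The last checks showed:
  - The padlock was upright and the arm at rest (joint speeds about 0.001 rad/s).
  - The fingers were stopped at about 43 mm.
  - The wrist load was about 5–6 N, which fits the padlock's weight.
  - The shackle was still out and the bystanders looked unmoved.

No check failed. The arm blocked the top camera's view of the dial after the turn, so that check and the later ones rest on the scene camera and the robot's own readings.

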